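# Empty the fuse bin of a stockroom organiser into a carton

## Robot

A 7-joint arm with a two-finger parallel gripper is mounted at the origin on the work surface. World frame = base frame: x ahead of the robot, y to its left, z up, the work surface at z = 0. Lengths are in m, angles in rad, forces in N, time in s.
With the tool pointing down it reaches from about 0.4 to 0.85 m from the base axis. Payload 10.4 kg.
Tool frame: the origin (TCP) lies at the very end of the fingers, on their centre line; the grasp point (between the pads) lies 19 mm behind it; y points along the fingers, x is the direction in which the jaws open and shut, and the axes are right-handed (so a half turn about y gives the same grasp; the last joint's range is limited). The gripper opens to 87 mm and grips with 3 to 60 N. Pads are 19 mm wide; open, the fingers measure 117 mm over their backs; the gripper's body (75 mm by 190 mm) begins 51 mm behind the grasp point.
Start: joints at [1.122, 0.332, -0.065, 1.46, 0.022, 1.35, -0.088], TCP at [0.258, -0.569, 0.223] pointing down, gripper open.
Joint ranges: [-2.6, 2.6], [-0.5, 2.12], [-1.47, 1.34], [0.16, 2.42], [-1.27, 4.41], [0.06, 2.06], [-2.6, 2.6]. Speed limits (rad/s): [2.22, 2.22, 2.79, 2.79, 3.14, 3.14, 3.14].

## Interface

Orientations are given as a unit quaternion [x, y, z, w].
In Python, from bench import readout, vision, r gives the robot as it stands.
- The arm moves only by the tool arm_command, never from a script. Its argument "targets" is a list that holds one entry, the list of rows, each a list of 6 numbers: the shift along the tool's x, y, z in m, then the turn, a rotation vector about the tool's x, y, z in degrees. A call has 1 to 12 rows; each row shifts and turns the commanded pose from where the row before left it, along the tool's axes as they then stand; what a row does not reach is not made up. A row lasts 1/12 s, in which the tool goes at most 41.7 mm and 7.16 degrees, less where a joint would pass 70% of its speed; a pose out of reach is approached as far as the arm can. A call is refused whole if a number of a shift passes 0.0417 or a number of a turn 7.16, either way. A call with a gripper value outside its range is refused whole. "hand" is the opening, from 0 (shut) to 1 (fully open), set as the call begins (left out, the last holds). The fingers move at their own pace and stop on an object; "grip_force" is the grip in N (left out, the last holds). Time passes only in rows, so rows that do not move let the fingers close. It gives the time, the measured TCP pose, the force and the opening at its end, in the units of the state.
- readout.read_state(): the state, without advancing time (a new reading comes with each control period).
- vision.camera(name): name is "side" or "top"; returns a dict with "pixels" (400x640x3 uint8, blue, green, red), "fovy" (degrees; the focal length in pixels is half the picture's height over the tangent of half this angle, whatever the lens; pixels are square), "cx", "cy" (the principal point, pixels), "R" (3x3) and "t" (3): a world point X has camera coordinates R X + t. Camera axes: x right, y down, z forward; pixel columns grow to the right and rows downward; lengths in m; the calibration is good to about 2 mm. A picture is of the moment at which its call begins. There is no depth.
- r.close_job(): hands the job in, once; it reports no verdict.
The state is a dict: "time": time; "joint_positions": joint angles; "joint_vel": joint speeds; "joint_torque": joint torques, N m; "ee_pos": TCP position; "eef_rot": TCP orientation; "ft_force": force on the tool from outside, world axes, zero at the start; "torque": the same for the moment, N m; "width": finger opening in m.
Only numpy, scipy, OpenCV 4.12 (cv2) and the standard library are available. Lean on these libraries where they do the work, as an engineer would, in place of code of your own. Each camera call takes 0.05 s, during which the arm holds its last target.

## Task

The three cartridge fuses are to be shipped: lift their bin straight up out of the organiser frame by its pull tab, keeping it level with the fuses in it until it is clear, and tip all three fuses into the open carton. Then set the empty bin down on the bench, standing upright on its base clear of the organiser and carton, and let go of it. Leave the other bins and the contactor where they are.

Things in the scene. Friction and masses are not known exactly. Their poses are not given: they have to be found in the camera images.
- fuse_bin_centre (a point): Middle of the yellow plastic lift-out bin that holds the three fuses (no other bin holds fuses). Outside 100 mm long (own x), 62 mm wide (own y), walls 58 mm high and 2.5 mm thick; this point lies on its centre lines 29 mm above its underside (own z up). 0.1 to 0.17 kg without the fuses. It sits in one cell of the organiser with 1.5 mm play on every side, turned as the organiser is.
- fuse_bin_tab (a point): Middle of the fuse bin's pull tab: a solid upright plate on top of the back wall, 8 mm thick (bin's x), 36 mm wide (bin's y), 36 mm tall, top 94 mm above the bin's underside. Point 46 mm behind (own +x) and 47 mm above the bin's middle; axes as the bin's. Pinched front to back it carries the bin. The bins' walls reach up to the tab's foot only.
- fuse_bin_lip (a point): Middle of the fuse bin's front lip, its pouring edge: at the bin's own x = -50 mm, 44 mm above its underside (15 mm above its middle), lower than the side walls. Inside, a scoop ramp runs from the lip down to the floor (3 mm thick) at the bin's middle, about 40 degrees steep. Axes as the bin's.
- organiser: Dark steel organiser frame fixed to the bench, open-topped, 215 mm along x, 139 mm along y, walls 44 mm high, 3 mm thick; origin at the middle of its underside. Four cells, 103 x 65 mm, floor 4 mm above the bench, centred at x +-53, y +-34 mm. Four look-alike yellow bins stand in them in any order, pull tabs to its +x (away from the robot), scoop fronts to -x.
- carton: Open cardboard shipping carton, fixed on the bench, empty, 200 mm along its x, 180 mm along its y, 90 mm high, walls and bottom 4 mm; origin in the middle of its underside. Its four flaps are folded out and hang steeply down outside, reaching 26 mm beyond the walls.
- contactor_centre (a point): Middle of a black and grey contactor standing loose on the bench, 75 x 45 x 78 mm (z up), not part of the job; this point lies 39 mm above the bench.
- fuse0_centre (a point): Middle of one of three alike cartridge fuses: white ceramic tube with metal end caps, 14 mm in diameter, 51 mm long (along its own y), 22 g, smooth and slippery (slides down plastic steeper than about 20 degrees); lying across the fuse bin, on its floor, at the start.
- fuse1_centre (a point): Middle of one of three alike cartridge fuses: white ceramic tube with metal end caps, 14 mm in diameter, 51 mm long (along its own y), 22 g, smooth and slippery (slides down plastic steeper than about 20 degrees); lying across the fuse bin, on its floor, at the start.
- fuse2_centre (a point): Middle of one of three alike cartridge fuses: white ceramic tube with metal end caps, 14 mm in diameter, 51 mm long (along its own y), 22 g, smooth and slippery (slides down plastic steeper than about 20 degrees); lying across the fuse bin, on its floor, at the start.
- nut_bin_centre (a point): Middle of a yellow plastic lift-out bin, the same moulding as the fuse bin, but full of small steel hex nuts: 29 mm above its underside, axes as the fuse bin's. Stays in the organiser.
- terminal_bin_centre (a point): Middle of a yellow plastic lift-out bin, the same moulding as the fuse bin, but full of small grey terminal blocks: 29 mm above its underside, axes as the fuse bin's. Stays in the organiser.
- gland_bin_centre (a point): Middle of a yellow plastic lift-out bin, the same moulding as the fuse bin, but full of small black cable glands: 29 mm above its underside, axes as the fuse bin's. Stays in the organiser.
- fuse_bin: The same fuse bin, at the middle of its underside.

How it is judged:
By the outcome, as a careful person would: the job done as asked, in the order asked, and still so for the second after the job is handed in, with the robot touching nothing.
It also fails if it takes over 64 s, if anything falls off the work surface, if the arm or the gripper's body presses on something with over 40 N, if the wrist force passes 120 N, or if a joint passes its speed limit or range.

## Working session

There is one attempt and no reset: what is moved stays moved. The work goes in short steps, Python scripts to look and compute and a tool call to move; the robot and the scene stay as the last step left them, time stands still between calls to the robot, and variables do not carry over. Pictures are saved under pics/ and viewed, and the job is handed in when it is done.

Besides the shell and the picture viewer there is one more tool, called after "Request:" as name([rows], argument=value, ...), one row to a line, values as JSON. arm_command: Moves the arm, as the interface text tells. Its arguments: {"type":"object","properties":{"targets":{"type":"array","items":{"type":"array","items":{"type":"array","items":{"type":"number"}}}},"hand":{"type":"number"},"grip_force":{"type":"number"}},"required":["targets"]}

```bash
ls; mkdir -p pics
python3 - <<'E'
from bench import readout, vision, r
import cv2, numpy as np
s=readout.read_state()
print({k:np.round(v,3).tolist() for k,v in s.items()})
for n in ['side','top']:
    c=vision.camera(n); cv2.imwrite(f'pics/{n}0.png',c['pixels'])
    print(n,c['fovy'],c['cx'],c['cy'],np.round(c['R'],4).tolist(),np.round(c['t'],4).tolist())
E
```

```text
pics
{'time': 0.0, 'joint_positions': [1.122, 0.333, -0.065, 1.461, 0.022, 1.35, -0.088], 'joint_vel': [0.0, 0.001, 0.0, 0.001, 0.001, 0.002, 0.0], 'joint_torque': [0.0, -62.325, 0.025, -38.99, -0.061, 0.04, 0.0], 'ee_pos': [0.258, -0.569, 0.222], 'eef_rot': [-0.594, 0.383, -0.383, 0.595], 'ft_force': [-0.111, 0.593, -0.514], 'torque': [0.045, 0.004, -0.016], 'width': 0.087}
side 52.42569394002838 320.7054744874388 203.1303204630548 [[0.9982, -0.058, -0.018], [-0.0537, -0.7059, -0.7063], [0.0282, 0.7059, -0.7077]] [-0.5572, 0.0883, 0.9943]
top 54.37627203856019 317.541921745086 193.98768581773825 [[0.0515, -0.9987, -0.0054], [-0.9769, -0.0492, -0.2081], [0.2075, 0.016, -0.9781]] [-0.0502, 0.5855, 0.6664]
```

View pics/side0.png

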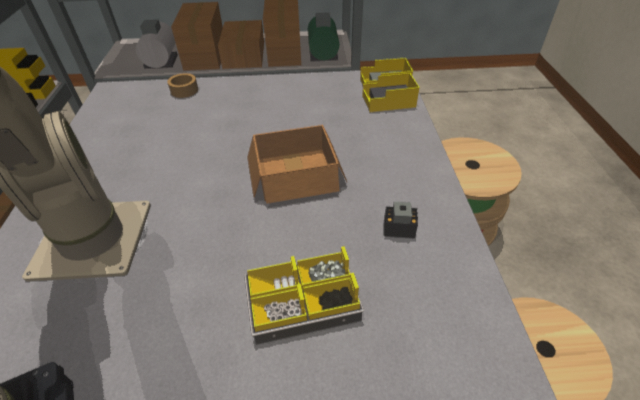

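View pics/top0.png

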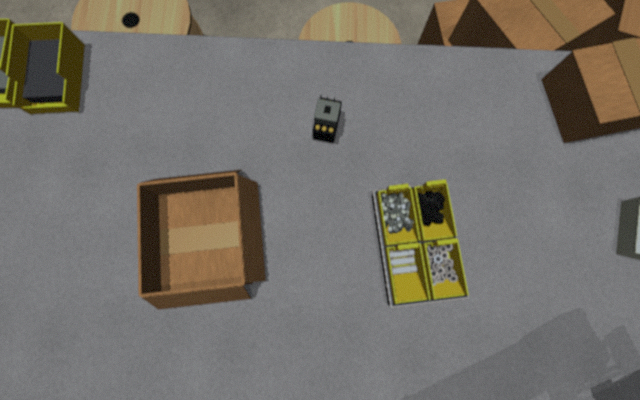

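The side view shows the organiser around (303,295), with the fuse bin as its back-left cell (white fuses at 285,283). The carton is at (293,163) and the contactor at (401,220). The top view shows the fuses at (403,262), so the fuse bin is in the cell nearer the robot on the +y side. Next I'll zoom in to pick pixels.

```bash
cat > h.py <<'E'
import numpy as np, cv2
from bench import readout, vision, r
def K(c):
    f=c['pixels'].shape[0]/2/np.tan(np.radians(c['fovy'])/2); return np.array([[f,0,c['cx']],[0,f,c['cy']],[0,0,1]])
def P(c): return K(c)@np.c_[c['R'],c['t']]
def ray(c,uv):
    R=np.array(c['R']);t=np.array(c['t']); o=-R.T@t; d=R.T@np.linalg.inv(K(c))@np.array([uv[0],uv[1],1.]); return o,d/np.linalg.norm(d)
def onz(c,uv,z):
    o,d=ray(c,uv); return o+d*(z-o[2])/d[2]
def tri(c1,uv1,c2,uv2):
    X=cv2.triangulatePoints(P(c1),P(c2),np.float64(uv1).reshape(2,1),np.float64(uv2).reshape(2,1))[:,0]; X=X[:3]/X[3]
    return X, proj(c1,X)-uv1, proj(c2,X)-uv2
def proj(c,X):
    p=P(c)@np.r_[X,1]; return p[:2]/p[2]
def cams(): return vision.camera('side'),vision.camera('top')
def crop(c,name,x0,y0,w,h,s):
    cv2.imwrite('pics/'+name,cv2.resize(c['pixels'][y0:y0+h,x0:x0+w],None,fx=s,fy=s,interpolation=cv2.INTER_CUBIC))
E
python3 - <<'E'
from h import *
a,b=cams()
crop(a,'s1.png',240,240,130,105,6); crop(b,'t1.png',365,170,110,145,4)
crop(a,'s1c.png',235,115,120,100,6); crop(b,'t1c.png',125,160,150,150,4)
for c in (a,b): print(ray(c,(320,200)))
for n,u in (('org',(403,262)),('carton',(200,240))): print(n,onz(b,u,.02))
E
```

```text
(array([ 0.53285996, -0.67187369,  0.75604168]), array([ 0.02692139,  0.71143721, -0.70223382]))
(array([ 0.43621877, -0.03194297,  0.77332559]), array([ 0.19275688,  0.00890211, -0.98120617]))
org [ 0.47196873 -0.18905687  0.02      ]
carton [0.49383844 0.20257202 0.02      ]
```

View pics/s1.png

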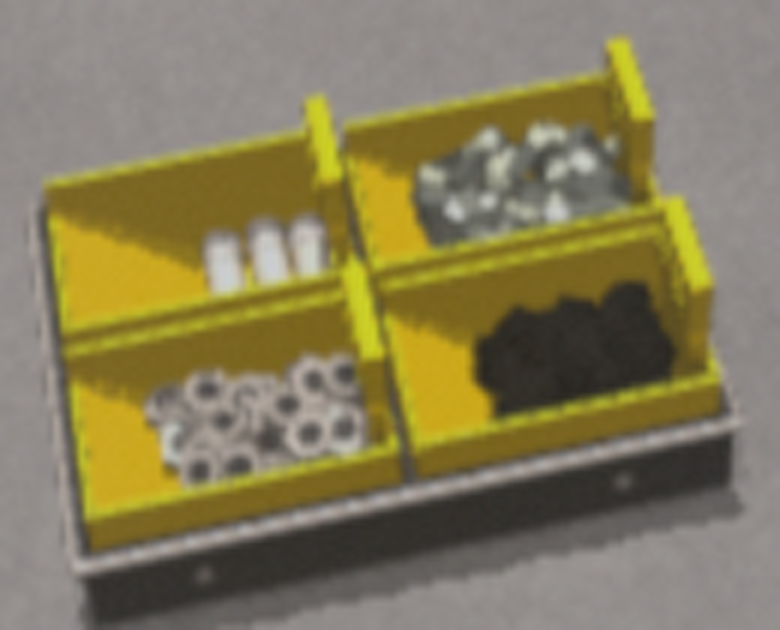

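View pics/t1.png

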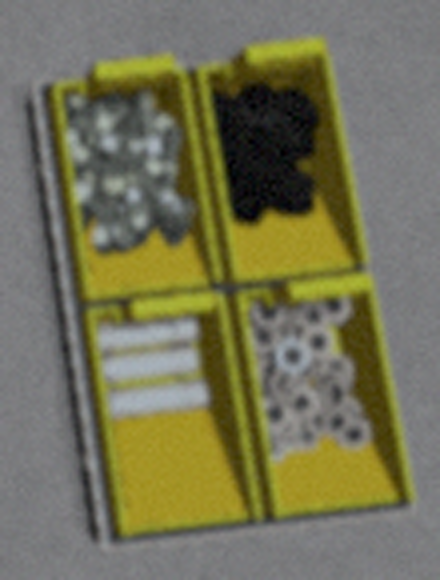

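View pics/s1c.png

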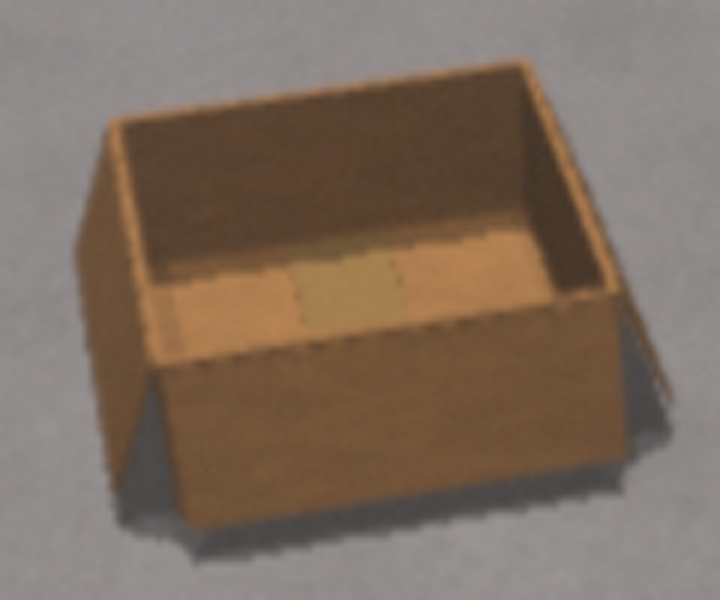

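View pics/t1c.png

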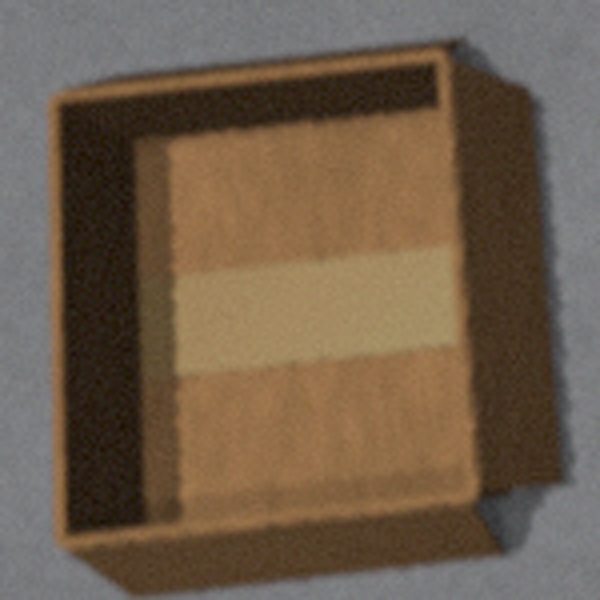

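The crops show the fuse bin clearly: its tab top is at side crop (308-340, 97-182) and top crop (133-224, 290-318). The carton rim corners are visible in both views. I'll triangulate those.

Run:
```python
from h import *
a,b=cams()
S=lambda u,v,x0=240,y0=240:np.array([x0+(u+.5)/6-.5,y0+(v+.5)/6-.5])
T=lambda u,v,x0=365,y0=170:np.array([x0+(u+.5)/4-.5,y0+(v+.5)/4-.5])
SC=lambda u,v:S(u,v,235,115); TC=lambda u,v:T(u,v,125,160)
pts={'tab +y-x':(S(306,100),T(136,318)),'tab +y+x':(S(326,97),T(133,302)),'tab -y-x':(S(322,185),T(227,308)),'tab -y+x':(S(342,177),T(222,290)),
'wall front +y':(S(46,187),T(115,535)),'wall front -y':(S(65,340),T(256,520)),'nut front -y':(S(90,520),T(411,503)),
'gland back -y':(S(717,372),T(366,268)),'term back +y':(S(612,78),T(55,84)),
'nuttab top +y':(S(345,262),T(248,298)),
'car -x+y':(SC(112,122),TC(57,540)),'car +x+y':(SC(525,62),TC(52,95)),'car +x-y':(SC(615,292),TC(448,52)),'car -x-y':(SC(157,362),TC(478,498))}
for k,(u,v) in pts.items():
    X,e1,e2=tri(a,u,b,v); print(k,np.round(X*1000,1),np.round(e1,1),np.round(e2,1))
print('contactor',onz(b,(327,110),.078))
```

```text
tab +y-x [ 489.5 -164.7  100.4] [ 0. -0.] [0. 0.]
tab +y+x [ 496.3 -163.5   99.9] [ 0. -0.] [0. 0.]
tab -y-x [ 495.1 -202.6  104.3] [ 0.2 -0. ] [0.  0.2]
tab -y+x [ 502.1 -200.4  105.1] [ 0.4 -0.1] [0.  0.5]
wall front +y [ 396.7 -164.3   59.4] [ 0.2 -0. ] [0.  0.2]
wall front -y [ 406.8 -226.4   59.5] [-0.  0.] [-0. -0.]
nut front -y [ 418.5 -293.7   62.9] [-0.4  0. ] [-0.1 -0.5]
gland back -y [ 569.9 -273.2   85.8] [-24.5   3.5] [  2. -29.]
term back +y [ 597.7 -133.6   63.2] [ 0.5 -0.2] [0.1 0.7]
nuttab top +y [ 501.4 -217.6   82.1] [ 0.4 -0.1] [0.  0.5]
car -x+y [389.1 272.9  92.4] [ 0.6 -0.1] [0.1 1.1]
car +x+y [582.4 303.1  94. ] [ 0.3 -0.1] [0.1 0.6]
car +x-y [610.3 126.4  96.5] [ 0.5 -0.2] [0.1 0.8]
car -x-y [417.3  95.2  97. ] [ 0.1 -0. ] [0.  0.2]
contactor [ 0.74875055 -0.03021196  0.078     ]
```

```bash
cat >> h.py <<'E'
from scipy.spatial.transform import Rotation as Ro
def st():
    s=readout.read_state(); return s,np.array(s['ee_pos']),Ro.from_quat(s['eef_rot'])
def need(p,Rt=None):
    "shift in current tool axes to world point p, and rotvec deg to orientation Rt"
    s,q,R=st()
    print('t',round(s['time'],2),'pos',np.round(q*1000,1),'q',np.round(np.array(s['joint_positions']),3),'F',np.round(s['ft_force'],1),'w',round(s['width'],4))
    print('tool axes x,y,z:',np.round(R.as_matrix().T,3).tolist())
    print('shift mm',np.round(R.inv().apply(np.array(p)-q)*1000,1), 'turn',None if Rt is None else np.round((R.inv()*Rt).as_rotvec(degrees=True),2))
def down(yaw,flip=False):
    "tool y down, tool x along yaw (deg)"
    a=np.radians(yaw); x=np.array([np.cos(a),np.sin(a),0])*(-1 if flip else 1); y=np.array([0,0,-1.]); return Ro.from_matrix(np.c_[x,y,np.cross(x,y)])
E
python3 - <<'E'
from h import *
for f in (0,1): need([.496,-.1815,.168],down(9,f))
E
```

```text
t 0.3 pos [ 258.1 -569.1  222.3] q [ 1.122  0.332 -0.065  1.46   0.022  1.35  -0.088] F [-0.1  0.6 -0.3] w 0.0867
tool axes x,y,z: [[0.413, -0.911, -0.0], [-0.0, 0.0, -1.0], [0.911, 0.413, -0.0]]
shift mm [-254.7   54.4  376.7] turn [-2.00e-02 -7.46e+01 -2.00e-02]
t 0.3 pos [ 258.1 -569.1  222.3] q [ 1.122  0.332 -0.065  1.46   0.022  1.35  -0.088] F [-0.1  0.6 -0.3] w 0.0867
tool axes x,y,z: [[0.413, -0.911, -0.0], [-0.0, 0.0, -1.0], [0.911, 0.413, -0.0]]
shift mm [-254.7   54.4  376.7] turn [ 2.000e-02  1.054e+02 -2.000e-02]
```

Request:
arm_command([
  [[-0.0212,0,0.0314,0,0,0],[-0.0212,0,0.0314,0,0,0],[-0.0212,0,0.0314,0,0,0],[-0.0212,0,0.0314,0,0,0],[-0.0212,0,0.0314,0,0,0],[-0.0212,0,0.0314,0,0,0],[-0.0212,0,0.0314,0,0,0],[-0.0212,0,0.0314,0,0,0],[-0.0212,0,0.0314,0,0,0],[-0.0212,0,0.0314,0,0,0],[-0.0212,0,0.0314,0,0,0],[-0.0212,0,0.0314,0,0,0]],
], hand=0.6)

```text
time: 1.3
ee_pos: [0.4969, -0.1802, 0.2228]
eef_rot: [0.594, -0.383, 0.383, -0.594]
ft_force: [0.5, 0.3, -0.2]
width: 0.0522
```

Request:
arm_command([
  [[0,0.002,0,0,-6.78,0],[0,0.002,0,0,-6.78,0],[0,0.002,0,0,-6.78,0],[0,0.002,0,0,-6.78,0],[0,0.002,0,0,-6.78,0],[0,0.002,0,0,-6.78,0],[0,0.002,0,0,-6.78,0],[0,0.002,0,0,-6.78,0],[0,0.002,0,0,-6.78,0],[0,0.002,0,0,-6.78,0],[0,0.002,0,0,-6.8,0],[0,0,0,0,0,0]],
])

```text
time: 2.3
ee_pos: [0.496, -0.1819, 0.2002]
eef_rot: [-0.705, -0.057, 0.058, 0.705]
ft_force: [-0.1, 0.3, -0.3]
width: 0.0521
```

Run:
```python
from h import *
a,b=cams()
need([.496,-.1815,.068],down(9))
crop(a,'s2.png',220,130,160,130,5); crop(b,'t2.png',330,100,200,200,4)
```

```text
t 2.4 pos [ 496.2 -181.9  200.6] q [ 0.714  0.17  -0.496  1.725  0.084  1.268  0.352] F [ 0.8 -0.3 -0.4] w 0.0524
tool axes x,y,z: [[0.988, 0.152, -0.0], [-0.0, -0.0, -1.0], [-0.152, 0.988, -0.0]]
shift mm [-1.000e-01  1.326e+02  5.000e-01] turn [ 0.   -0.25 -0.  ]
```

View pics/s2.png

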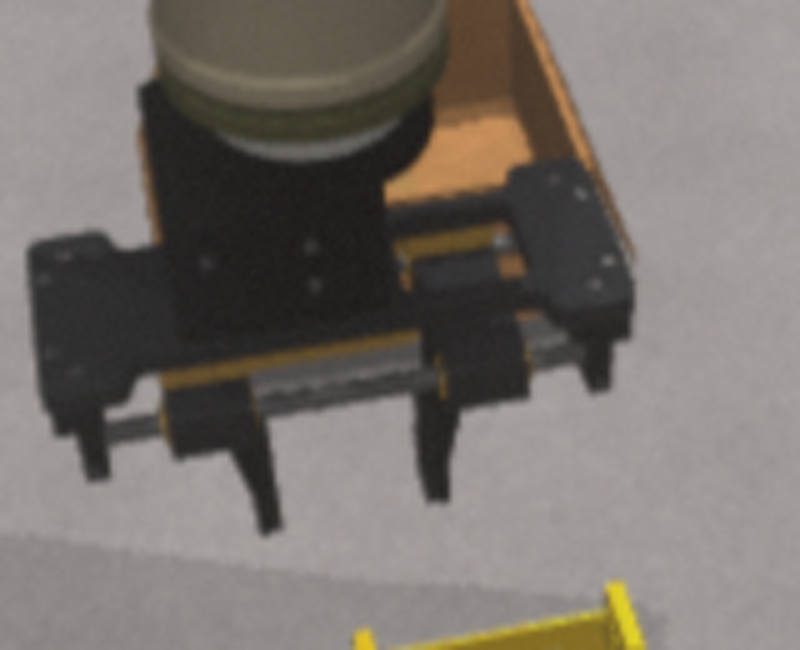

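View pics/t2.png

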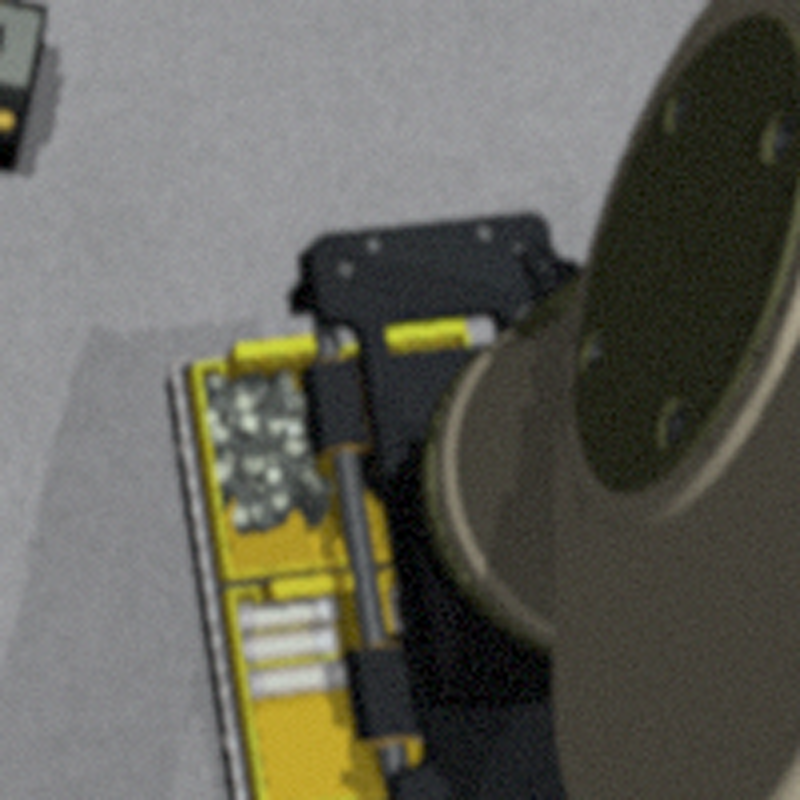

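The jaws are lined up over the tab: the side crop shows the fingers at (270,520) and (435,495), and the top crop shows no obstacle near the bin. Descending now.

Request:
arm_command([
  [[0,0.015,0,0,0,0],[0,0.015,0,0,0,0],[0,0.015,0,0,0,0],[0,0.015,0,0,0,0],[0,0.015,0,0,0,0],[0,0.014,0,0,0,0],[0,0.012,0,0,0,0],[0,0.01,0,0,0,0],[0,0.008,0,0,0,0],[0,0.007,0,0,0,0],[0,0.006,0,0,0,0],[0,0,0,0,0,0]],
])

```text
time: 3.4
ee_pos: [0.4958, -0.1818, 0.0676]
eef_rot: [-0.705, -0.055, 0.056, 0.705]
ft_force: [-0.3, -0.3, 0.7]
width: 0.0524
```

Run:
```python
from h import *
a,b=cams()
need([.496,-.1815,.068],down(9))
crop(a,'s3.png',220,200,160,130,5)
```

```text
t 3.5 pos [ 496.4 -181.9   68.7] q [ 0.687  0.307 -0.481  1.866  0.166  1.007  0.292] F [0.1 0.3 0.4] w 0.0523
tool axes x,y,z: [[0.988, 0.156, 0.0], [0.0, -0.0, -1.0], [-0.156, 0.988, -0.0]]
shift mm [-0.4  0.7  0.5] turn [ 0.01 -0.02  0.01]
```

View pics/s3.png

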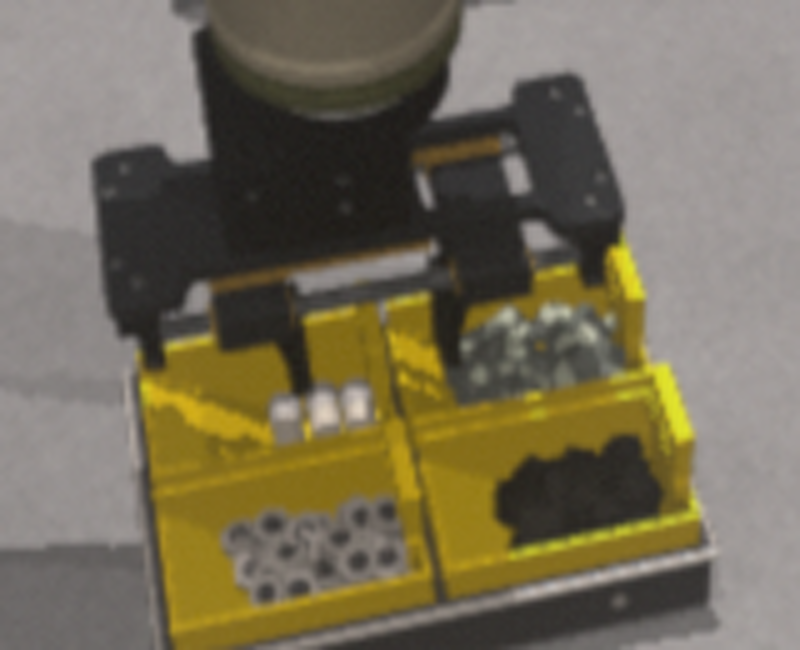

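The fingers straddle the tab, at crop (300,385) and (450,365). Closing.

Request:
arm_command([
  [[0,0,0,0,0,0],[0,0,0,0,0,0],[0,0,0,0,0,0],[0,0,0,0,0,0],[0,0,0,0,0,0],[0,0,0,0,0,0],[0,0,0,0,0,0],[0,0,0,0,0,0],[0,0,0,0,0,0],[0,0,0,0,0,0]],
], hand=0, grip_force=45)

```text
time: 4.33
ee_pos: [0.4963, -0.1819, 0.0686]
eef_rot: [0.705, 0.055, -0.055, -0.705]
ft_force: [0.3, 1.1, -0.1]
width: 0.0078
```

Run:
```python
from h import *
need([.496,-.1815,.068],down(9))
print(readout.read_state()['torque'])
```

```text
t 4.33 pos [ 496.3 -181.9   68.6] q [ 0.687  0.308 -0.481  1.867  0.167  1.007  0.292] F [ 0.3  1.1 -0.1] w 0.0078
tool axes x,y,z: [[0.988, 0.156, 0.0], [0.0, -0.0, -1.0], [-0.156, 0.988, -0.0]]
shift mm [-0.2  0.6  0.4] turn [ 0. -0.  0.]
[-0.0645488  -0.09078079 -0.00490577]
```

Request:
arm_command([
  [[0,-0.003,0,0,0,0],[0,-0.004,0,0,0,0],[0,-0.005,0,0,0,0],[0,-0.006,0,0,0,0],[0,-0.006,0,0,0,0],[0,-0.006,0,0,0,0],[0,-0.006,0,0,0,0],[0,-0.006,0,0,0,0],[0,-0.006,0,0,0,0],[0,-0.006,0,0,0,0],[0,-0.004,0,0,0,0],[0,-0.002,0,0,0,0]],
])

```text
time: 5.33
ee_pos: [0.4965, -0.182, 0.1293]
eef_rot: [0.705, 0.056, -0.055, -0.705]
ft_force: [0.3, -0.7, -2.2]
width: 0.0076
```

Run:
```python
from h import *
a,b=cams()
need([.496,-.1815,.35],down(9))
print(readout.read_state()['torque'])
crop(a,'s4.png',220,200,160,130,5)
```

```text
t 5.43 pos [ 496.4 -181.9  128.9] q [ 0.703  0.235 -0.492  1.811  0.122  1.125  0.326] F [ 0.8 -0.5 -1.6] w 0.0075
tool axes x,y,z: [[0.988, 0.156, 0.0], [0.0, -0.0, -1.0], [-0.156, 0.988, -0.0]]
shift mm [-2.000e-01 -2.211e+02  4.000e-01] turn [ 0.02 -0.01  0.02]
[ 0.00633887 -0.18147096  0.06118702]
```

View pics/s4.png

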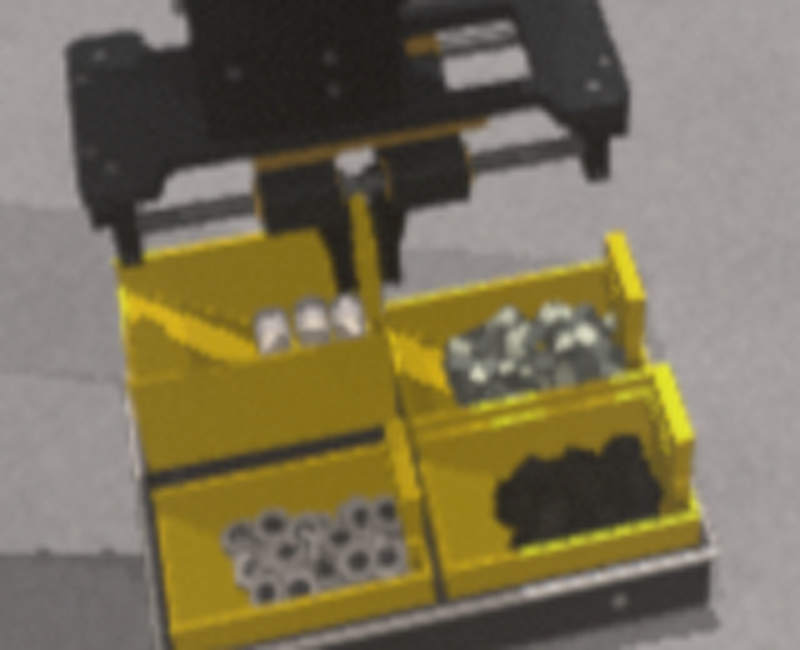

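The bin is level with all three fuses in it (270-350, 320), and its underside is about 64 mm up, so it is clear of the frame. I'll lift further, then work out the arm kinematics for the tip.

Request:
arm_command([
  [[0,-0.008,0,0,0,0],[0,-0.014,0,0,0,0],[0,-0.018,0,0,0,0],[0,-0.02,0,0,0,0],[0,-0.02,0,0,0,0],[0,-0.02,0,0,0,0],[0,-0.018,0,0,0,0],[0,-0.014,0,0,0,0],[0,-0.008,0,0,0,0],[0,-0.003,0,0,0,0]],
])

```text
time: 6.27
ee_pos: [0.4966, -0.1819, 0.2729]
eef_rot: [0.705, 0.056, -0.055, -0.705]
ft_force: [-0.0, -0.1, -2.2]
width: 0.0075
```

```bash
cat > kin.py <<'E'
from h import *
from scipy.optimize import least_squares
import itertools
D=[([1.122,.332,-.065,1.46,.022,1.35,-.088],[.2581,-.5691,.2223],[-.594,.383,-.383,.595]),
([.714,.17,-.496,1.725,.084,1.268,.352],[.4962,-.1819,.2006],[-.705,-.057,.058,.705]),
([.687,.307,-.481,1.866,.166,1.007,.292],[.4964,-.1819,.0687],[-.705,-.055,.056,.705]),
([.703,.235,-.492,1.811,.122,1.125,.326],[.4964,-.1819,.1289],[.705,.056,-.055,-.705])]
def chain(q,sg,p):
    Rs=Ro.from_euler
    d,a,e,b,f,c,g=p
    R=Rs('z',sg[0]*q[0])*Rs('y',q[1]); pos=np.array([0,0,d])
    R2=R*Rs('z',sg[1]*q[2]); pos=pos+R2.apply([e,0,a])
    R3=R2*Rs('y',q[3])*Rs('z',sg[2]*q[4]); pos=pos+R3.apply([f,0,b])
    R4=R3*Rs('y',q[5])*Rs('z',sg[3]*q[6]); 
    pos=pos+(R3*Rs('y',q[5])).apply([g,0,c])
    return pos,R4
E
python3 - <<'E'
from kin import *
need([.496,-.1815,.28],down(9))
s,p,R=st(); D.append((s['joint_positions'],s['ee_pos'],s['eef_rot']))
for sg in itertools.product([1,-1],repeat=4):
    # orientation consistency: R_meas = chain*const
    C=[chain(q,sg,[0]*7)[1].inv()*Ro.from_quat(o) for q,_,o in D]
    e=max((C[0].inv()*x).magnitude() for x in C)
    if e<.2:
        print(sg,e,C[0].as_quat().round(3))
        f=lambda p:np.ravel([chain(q,sg,p)[0]-x for q,x,_ in D])
        for mask in (0,1):
            g=(lambda p:f([p[0],p[1],0,p[2],0,p[3],0])) if not mask else (lambda p:np.r_[f(p),1e-3*np.array(p)[[2,4,6]]])
            r_=least_squares(g,[.33,.4,.4,.2] if not mask else [.33,.4,0,.4,0,.2,0]); print(r_.x.round(4),abs(r_.fun).max())
E
```

```text
t 6.27 pos [ 496.6 -181.9  272.9] q [ 0.719  0.128 -0.496  1.616  0.062  1.412  0.374] F [-0.  -0.1 -2.2] w 0.0075
tool axes x,y,z: [[0.988, 0.156, 0.001], [0.002, -0.001, -1.0], [-0.156, 0.988, -0.001]]
shift mm [-0.5 -7.1  0.5] turn [0.05 0.   0.08]
(-1, -1, -1, -1) 0.010755482581464713 [-0.    -0.708 -0.707  0.001]
[7.1588 0.6792 0.4249 7.4995] 0.041343508683902686
[9.6318e+00 7.1600e-01 8.0000e-03 5.0280e-01 4.8500e-02 9.9357e+00
 7.5600e-02] 0.04496020412139756
```

```bash
cat >> kin.py <<'E'
D.append(([.719,.128,-.496,1.616,.062,1.412,.374],[.4966,-.1819,.2729],[.705,.056,-.055,-.705]))
sgn=-1
def fk(q,p):
    Rs=Ro.from_euler; p=np.reshape(p,(-1,3))  # base, upper, fore, hand
    R0=Rs('z',-q[0]); R1=R0*Rs('y',q[1]); R2=R1*Rs('z',-q[2]); R3=R2*Rs('y',q[3]);R4=R3*Rs('z',-q[4]); R5=R4*Rs('y',q[5]);R6=R5*Rs('z',-q[6])
    return R0.apply(p[0])+R2.apply(p[1])+R4.apply(p[2])+R5.apply(p[3]), R6*Ro.from_quat([0,-.70711,-.70711,0])
def fit(D,p0=np.array([0,0,.35,0,0,.4,0,0,.4,0,0,.35]),w=3e-3):
    f=lambda p:np.r_[np.ravel([fk(q,p)[0]-x for q,x,_ in D])/.001*.3,w/.001*.3*(p-p0)]
    return least_squares(f,p0)
E
python3 - <<'E'
from kin import *
for w in (1e-1,1e-2,1e-3):
    s=fit(D,w=w); print(s.x.round(3).reshape(4,3).tolist(), [np.round((fk(q,s.x)[0]-x)*1000,1).tolist() for q,x,_ in D])
E
```

```text
[[0.01, -0.035, 0.318], [0.013, -0.018, 0.409], [-0.009, 0.003, 0.48], [0.002, 0.003, 0.382]] [[-0.4, 0.9, -1.2], [0.7, -0.6, -0.2], [-0.4, 1.5, 1.9], [0.3, 0.2, 0.8], [0.2, -1.4, -1.0]]
[[0.002, -0.025, 0.306], [0.006, -0.031, 0.441], [-0.003, 0.005, 0.487], [0.003, 0.005, 0.394]] [[-0.0, 0.0, -0.0], [0.2, 0.1, -0.1], [-0.1, 0.0, 0.1], [0.1, -0.1, -0.0], [-0.1, -0.1, 0.1]]
[[0.001, -0.024, 0.338], [0.007, -0.036, 0.443], [-0.003, 0.007, 0.485], [0.002, 0.007, 0.427]] [[-0.0, -0.0, -0.0], [0.1, 0.2, -0.1], [-0.1, -0.0, 0.0], [0.1, -0.1, 0.0], [-0.1, -0.1, 0.1]]
```

The fitted model gives about 0.44 m for the upper arm and 0.49 m for the forearm. Hand length isn't identifiable yet. A radial tip looks cramped, so I'll check which tipping headings are feasible.

```bash
cat >> kin.py <<'E'
lo=np.array([-2.6,-.5,-1.47,.16,-1.27,.06,-2.6]);hi=np.array([2.6,2.12,1.34,2.42,4.41,2.06,2.6])
def ik(q0,pos,R,p):
    f=lambda q:(lambda a,o:np.r_[(a-pos)*5,(o.inv()*R).as_rotvec(),.01*(q-q0)])(*fk(q,p))
    s=least_squares(f,np.clip(q0,lo+.02,hi-.02),bounds=(lo+.01,hi-.01)); a,o=fk(s.x,p)
    return s.x,np.linalg.norm(a-pos)*1000,np.degrees((o.inv()*R).magnitude())
def tip(phi,th): # heading of bin x, tip angle
    return down(phi)*Ro.from_rotvec([0,0,-th],degrees=True)
E
python3 - <<'E'
from kin import *
s,_,_=st(); q00=np.array(s['joint_positions'])
for c in (.35,.40):
    p0=np.array([0,0,c-.088,0,0,.44,0,0,.487,0,0,c]); p=fit(D,p0,.01).x
    print(p.round(3))
    for phi in range(-150,181,30):
        q=q00;out=[]
        P0=np.array([.497,-.182,.27]);P1=np.array([.5,.2,.25])
        for k in np.linspace(0.1,1,10):
            q,e,r_=ik(q,P0+k*(P1-P0),down(9+k*(phi-9)),p)
        out.append((round(e),round(r_)))
        for th in range(10,111,10):
            q,e,r_=ik(q,P1,tip(phi,th),p)
            if th in(60,80,90,100,110): out.append((round(e),round(r_)))
        print(phi,out,q.round(2))
E
```

```text
[ 0.001 -0.024  0.262  0.005 -0.026  0.442 -0.002  0.002  0.489  0.003
  0.002  0.351]
-150 [(10, 6), (30, 18), (54, 32), (62, 37), (61, 38), (52, 36)] [-1.35  1.75  1.33  1.31  0.4   2.05 -1.3 ]
-120 [(0, 0), (7, 4), (19, 11), (21, 13), (22, 14), (20, 13)] [-1.37  1.65  1.33  1.23  0.3   2.05 -1.58]
-90 [(0, 0), (0, 0), (0, 0), (0, 0), (0, 0), (0, 0)] [-1.35  1.24  0.77  1.35  0.71  2.05 -2.12]
-60 [(0, 0), (0, 0), (0, 0), (0, 0), (0, 0), (0, 0)] [-1.17  0.87  0.15  1.75  1.23  2.05 -2.56]
-30 [(0, 0), (0, 0), (0, 0), (0, 0), (6, 4), (14, 9)] [-0.77  0.64 -0.41  2.15  1.72  2.05 -2.59]
0 [(0, 0), (0, 0), (16, 8), (19, 9), (20, 7), (31, 9)] [-0.22  0.68 -0.84  2.41  2.36  2.05 -2.59]
30 [(0, 0), (10, 6), (36, 22), (46, 30), (40, 38), (47, 44)] [-1.16 -0.49  1.33  2.41 -1.26  0.8   2.24]
60 [(0, 0), (0, 0), (13, 6), (24, 15), (36, 23), (48, 32)] [-1.19 -0.49  1.33  2.41 -1.26  0.88  2.23]
90 [(0, 0), (0, 0), (0, 0), (0, 0), (0, 0), (0, 0)] [ 0.93  1.07 -0.9   1.9  -1.08  1.39  2.49]
120 [(0, 0), (0, 0), (0, 0), (0, 0), (0, 0), (0, 0)] [ 0.71  1.28 -0.99  1.47 -0.73  1.71  2.07]
150 [(
[... 807 characters left out ...]
7, 4), (18, 10), (21, 10), (30, 13), (41, 18)] [-0.39  0.69 -0.86  2.41  2.08  2.05 -2.59]
30 [(0, 0), (18, 11), (40, 27), (54, 32), (63, 37), (74, 43)] [-1.13 -0.49  1.33  2.41 -1.26  0.78  2.22]
60 [(0, 0), (0, 0), (18, 11), (32, 19), (45, 27), (59, 35)] [-1.08 -0.37  1.33  2.41 -1.26  0.99  2.24]
90 [(0, 0), (0, 0), (0, 0), (0, 0), (0, 0), (0, 0)] [ 0.95  1.19 -0.81  1.82 -0.96  1.44  2.51]
120 [(0, 0), (0, 0), (0, 0), (0, 0), (0, 0), (0, 0)] [ 0.69  1.4  -0.94  1.33 -0.65  1.8   2.08]
150 [(0, 0), (0, 0), (8, 5), (11, 7), (12, 7), (11, 7)] [ 0.53  1.76 -1.46  0.98 -0.21  2.05  1.56]
180 [(0, 0), (24, 15), (44, 27), (50, 31), (51, 32), (47, 30)] [ 0.5   1.8  -1.46  1.05 -0.27  2.05  1.34]
```

Heading about 99° (bin x pointing world +y, across the arm) is feasible with margin on every joint. I'll carry the bin level over the carton, then yaw +90°.

Request:
arm_command([
  [[0.0017,0,0.01,0,0,0],[0.0033,0,0.02,0,0,0],[0.005,0,0.03,0,0,0],[0.006,0,0.036,0,0,0],[0.006,0,0.036,0,0,0],[0.006,0,0.036,0,0,0],[0.006,0,0.036,0,0,0],[0.006,0,0.036,0,0,0],[0.006,0,0.036,0,0,0],[0.006,0,0.036,0,0,0],[0.005,0,0.03,0,0,0],[0.0033,0,0.02,0,0,0]],
])

```text
time: 7.27
ee_pos: [0.4974, 0.1893, 0.2706]
eef_rot: [-0.705, -0.056, 0.057, 0.705]
ft_force: [-0.1, -0.5, -1.9]
width: 0.0078
```

Request:
arm_command([
  [[0.0023,0,0.01,0,-2,0],[0,0,0.005,0,-4,0],[0,0,0,0,-6,0],[0,0,0,0,-6,0],[0,0,0,0,-6,0],[0,0,0,0,-6,0],[0,0,0,0,-6,0],[0,0,0,0,-6,0],[0,0,0,0,-6,0],[0,0,0,0,-6,0],[0,0,0,0,-6,0],[0,0,0,0,-6,0]],
])

```text
time: 8.27
ee_pos: [0.4986, 0.1994, 0.2707]
eef_rot: [-0.56, -0.432, 0.433, 0.56]
ft_force: [-0.6, 1.0, -2.2]
width: 0.0081
```

Request:
arm_command([
  [[0,0,0,0,-6,0],[0,0,0,0,-6,0],[0,0,0,0,-5,0],[0,0,0,0,-4,0],[0,0,0,0,-2,0],[0,0,0,0,-1,0],[0,0,0,0,0,0]],
])

```text
time: 8.85
ee_pos: [0.4988, 0.1996, 0.2709]
eef_rot: [-0.459, -0.537, 0.538, 0.459]
ft_force: [-0.3, -0.0, -0.6]
width: 0.0077
```

Run:
```python
from h import *
a,b=cams()
need([.5,.2,.25],down(99))
crop(a,'s5.png',180,60,220,150,3.6); crop(b,'t5.png',80,80,250,250,3)
```

```text
t 8.95 pos [498.9 199.9 271.2] q [ 0.404  0.243 -1.009  1.577  0.207  1.437  1.107] F [ 0.2 -1.  -1.6] w 0.0075
tool axes x,y,z: [[-0.155, 0.988, -0.0], [-0.0, -0.0, -1.0], [-0.988, -0.155, 0.001]]
shift mm [-0.1 21.2 -1.2] turn [-0.03 -0.06 -0.02]
```

View pics/s5.png

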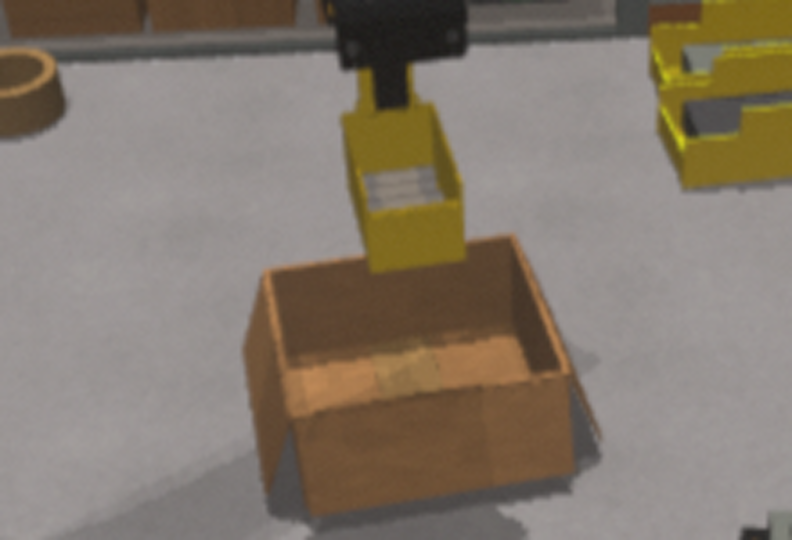

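View pics/t5.png

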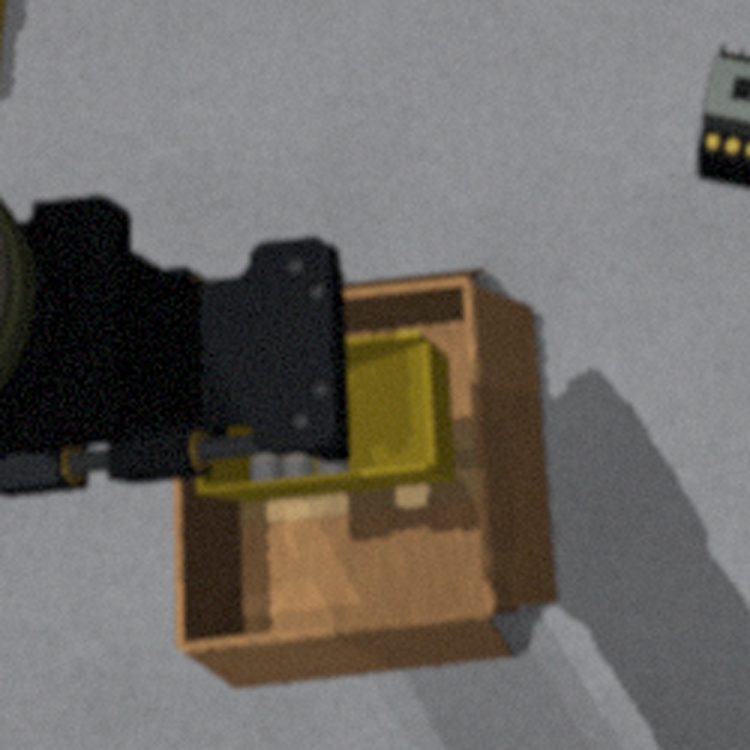

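All three fuses are still in the level bin, which is over the carton (side crop: bin at (405,190) above the carton). I'll lower 30 mm, start the tip, and check tracking partway.

Request:
arm_command([
  [[0,0.004,0,0,0,0],[0,0.008,0,0,0,0],[0,0.01,0,0,0,0],[0,0.006,0,0,0,0],[0,0.002,0,0,0,-2],[0,0,0,0,0,-4],[0,0,0,0,0,-5],[0,0,0,0,0,-6],[0,0,0,0,0,-6],[0,0,0,0,0,-6],[0,0,0,0,0,-6],[0,0,0,0,0,-5]],
])

```text
time: 9.95
ee_pos: [0.4995, 0.1988, 0.241]
eef_rot: [0.247, 0.663, -0.346, -0.617]
ft_force: [0.4, -0.6, -2.2]
width: 0.008
```

Run:
```python
from kin import *
need([.5,.2,.24],tip(99,90))
```

```text
t 9.95 pos [499.5 198.8 241. ] q [ 0.876  0.369 -1.084  1.742 -0.402  1.23   1.686] F [ 0.4 -0.6 -2.2] w 0.008
tool axes x,y,z: [[-0.117, 0.754, 0.646], [-0.099, 0.638, -0.763], [-0.988, -0.153, -0.0]]
shift mm [ 0.2  1.4 -0.7] turn [  0.18  -0.06 -49.77]
```

Tracking well at about 40°. Continuing slowly to about 92°.

Request:
arm_command([
  [[0,0,0,0,0,-5],[0,0,0,0,0,-5],[0,0,0,0,0,-5],[0,0,0,0,0,-5],[0,0,0,0,0,-4],[0,0,0,0,0,-4],[0,0,0,0,0,-4],[0,0,0,0,0,-4],[0,0,0,0,0,-4],[0,0,0,0,0,-4],[0,0,0,0,0,-4],[0,0,0,0,0,-4]],
])

```text
time: 10.95
ee_pos: [0.4992, 0.1999, 0.2405]
eef_rot: [0.068, -0.703, 0.042, 0.706]
ft_force: [0.2, 0.2, -1.0]
width: 0.0074
```

Request:
arm_command([
  [[0,0,0,0,0,0],[0,0,0,0,0,0],[0,0,0,0,0,0],[0,0,0,0,0,0],[0,0,0,0,0,0],[0,0,0,0,0,0]],
])

```text
time: 11.45
ee_pos: [0.499, 0.2003, 0.2419]
eef_rot: [0.067, -0.704, 0.044, 0.705]
ft_force: [-0.1, 0.3, -0.4]
width: 0.0075
```

Run:
```python
from kin import *
need([.5,.2,.24],tip(99,100))
a,b=cams()
crop(a,'s6.png',180,60,220,150,3.6); crop(b,'t6.png',80,80,250,250,3)
```

```text
t 11.45 pos [499.  200.3 241.9] q [ 1.012  1.023 -1.092  1.788 -0.714  1.291  2.126] F [-0.1  0.3 -0.4] w 0.0075
tool axes x,y,z: [[0.004, -0.032, 0.999], [-0.156, 0.987, 0.033], [-0.988, -0.156, -0.001]]
shift mm [-1.9 -0.5 -0.9] turn [-0.01  0.07 -8.13]
```

View pics/s6.png

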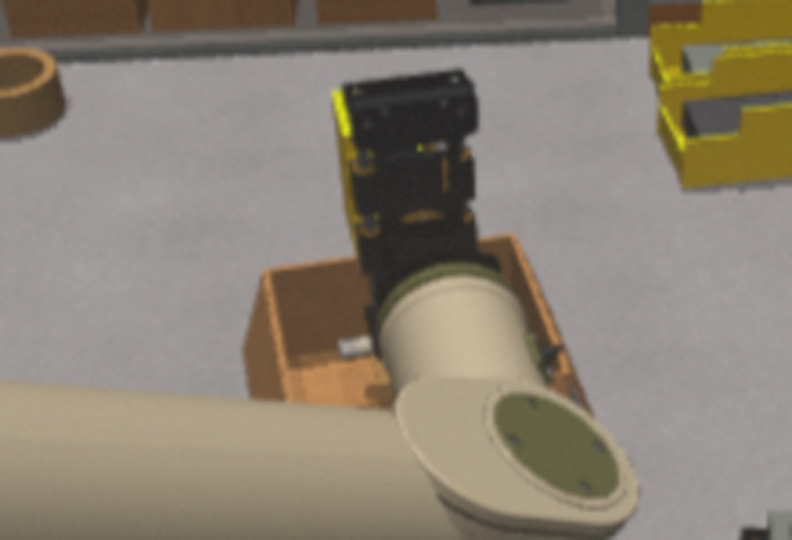

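View pics/t6.png

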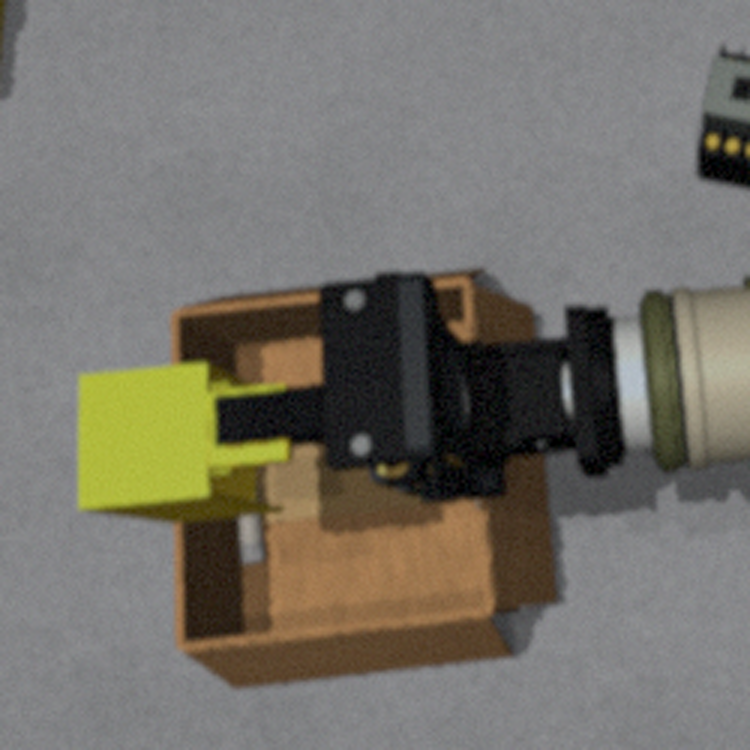

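One fuse is visible in the carton (side crop (353,345), top crop (250,540)). The others may be hidden behind the gripper. I'll tip a bit further, hold, then come back and look.

Request:
arm_command([
  [[0,0,0,0,0,-4],[0,0,0,0,0,-4],[0,0,0,0,0,-3],[0,0,0,0,0,0],[0,0,0,0,0,0],[0,0,0,0,0,0],[0,0,0,0,0,3],[0,0,0,0,0,-3],[0,0,0,0,0,3],[0,0,0,0,0,4],[0,0,0,0,0,5],[0,0,0,0,0,6]],
])

```text
time: 12.55
ee_pos: [0.4993, 0.1997, 0.2413]
eef_rot: [-0.022, 0.707, -0.087, -0.702]
ft_force: [-0.2, -0.6, -0.6]
width: 0.0076
```

Request:
arm_command([
  [[0,0,0,0,0,6],[0,0,0,0,0,6],[0,0,0,0,0,6],[0,0,0,0,0,6],[0,0,0,0,0,6],[0,0,0,0,0,6],[0,0,0,0,0,6],[0,0,0,0,0,6],[0,0,0,0,0,6],[0,0,0,0,0,6],[0,0,0,0,0,6],[0,0,0,0,0,5]],
])

```text
time: 13.55
ee_pos: [0.4988, 0.2014, 0.2438]
eef_rot: [0.393, 0.59, -0.479, -0.518]
ft_force: [-0.5, 0.8, -1.1]
width: 0.0077
```

Run:
```python
from kin import *
need([.5,.2,.24],tip(99,0))
a,b=cams()
crop(a,'s7.png',180,60,220,150,3.6); crop(b,'t7.png',80,80,250,250,3)
```

```text
t 13.55 pos [498.8 201.4 243.8] q [ 0.59   0.231 -1.027  1.669 -0.031  1.285  1.318] F [-0.5  0.8 -1.1] w 0.0077
tool axes x,y,z: [[-0.154, 0.96, 0.234], [-0.032, 0.232, -0.972], [-0.988, -0.157, -0.005]]
shift mm [-2.4  3.3 -0.9] turn [ 0.29  0.08 13.55]
```

View pics/s7.png

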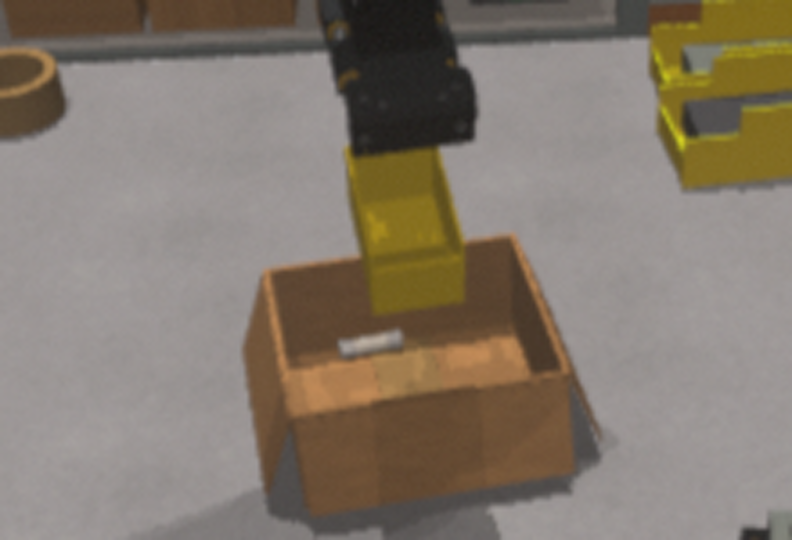

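View pics/t7.png

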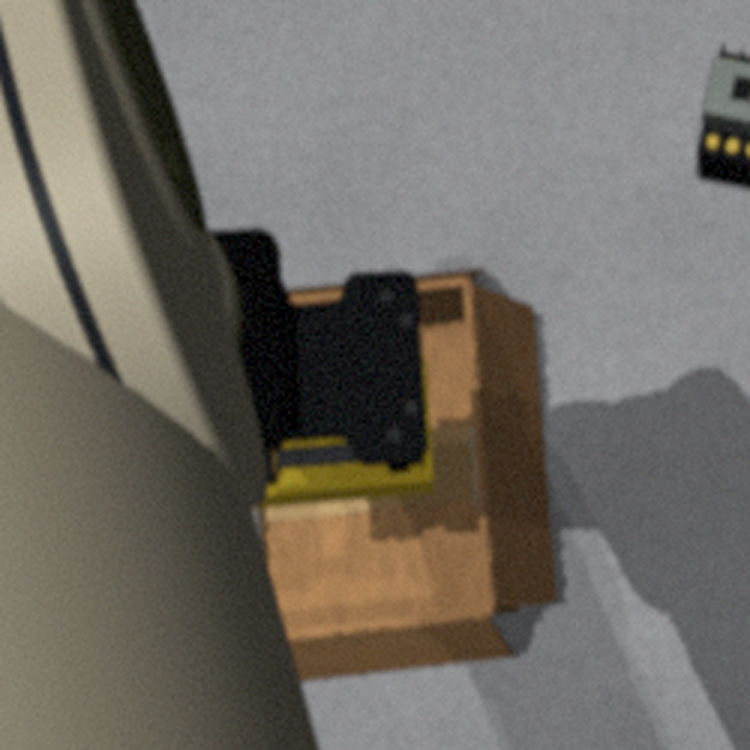

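The bin looks empty and at least one fuse is in the carton (side crop (370,343)). I'll level and raise the bin, move it clear, and check the carton from the top.

Request:
arm_command([
  [[0,-0.005,0,0,0,5],[0,-0.01,0,0,0,5],[0,-0.01,0,0,0,3.5],[-0.01,-0.005,0,0,0,0],[-0.02,0,0,0,0,0],[-0.03,0,0,0,0,0],[-0.035,0,0,0,0,0],[-0.035,0,0,0,0,0],[-0.035,0,0,0,0,0],[-0.03,0,0,0,0,0],[-0.02,0,0,0,0,0],[-0.01,0,0,0,0,0]],
])

```text
time: 14.65
ee_pos: [0.5343, -0.0301, 0.2686]
eef_rot: [0.458, 0.539, -0.534, -0.464]
ft_force: [-0.2, -0.4, -1.0]
width: 0.0079
```

Run:
```python
from kin import *
need([.4955,-.03,.27],tip(9,0))
a,b=cams()
crop(a,'s8.png',180,60,220,180,3.3); crop(b,'t8.png',80,80,250,250,3)
```

```text
t 14.65 pos [534.3 -30.1 268.6] q [ 0.747  0.206 -0.875  1.589  0.149  1.422  1.583] F [-0.2 -0.4 -1. ] w 0.0079
tool axes x,y,z: [[-0.151, 0.989, 0.011], [-0.002, 0.011, -1.0], [-0.989, -0.151, 0.001]]
shift mm [ 5.9 -1.3 38.3] turn [-0.52 89.67  0.46]
```

View pics/s8.png

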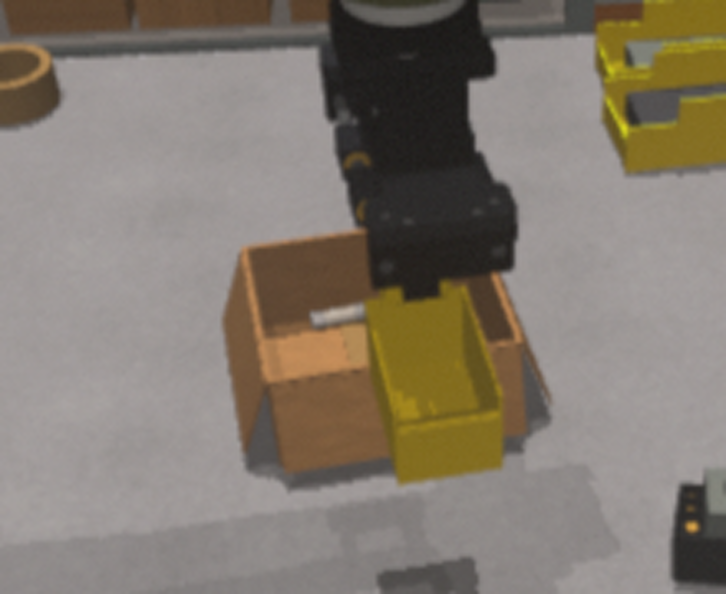

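View pics/t8.png

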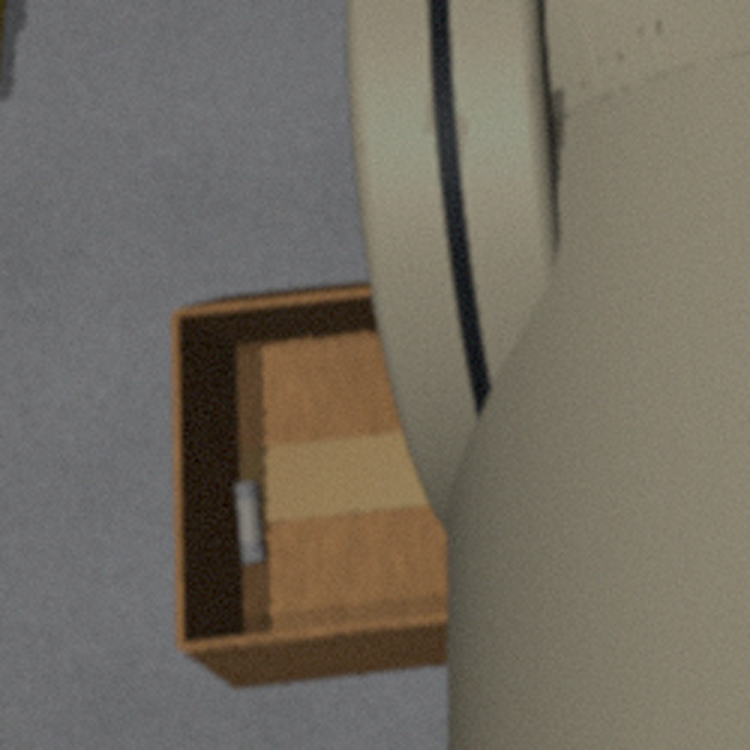

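The bin is empty (side crop (435,370)). One fuse shows in the carton at top crop (250,520), and the arm hides the rest. Next I'll yaw back and set the bin down in the gap between the organiser and the carton.

Request:
arm_command([
  [[0.002,0,0.012,0,0,0.6],[0.002,0,0.015,0,2,0],[0.002,0,0.011,0,4,0],[0,0,0,0,6,0],[0,0,0,0,6,0],[0,0,0,0,6,0],[0,0,0,0,6,0],[0,0,0,0,6,0],[0,0,0,0,6,0],[0,0,0,0,6,0],[0,0,0,0,6,0],[0,0,0,0,6,0]],
])

```text
time: 15.75
ee_pos: [0.4959, -0.0227, 0.2692]
eef_rot: [0.667, 0.235, -0.235, -0.667]
ft_force: [0.4, -0.2, -0.4]
width: 0.0077
```

Request:
arm_command([
  [[0,0,0,0,6,0],[0,0,0,0,6,0],[0,0,0,0,6,0],[0,0,0,0,6,0],[0,0.01,0,0,4,0],[0,0.02,0,0,1.5,0],[0,0.025,0,0,0,0],[0,0.025,0,0,0,0],[0,0.025,0,0,0,0],[0,0.02,0,0,0,0],[0,0.01,0,0,0,0],[0,0,0,0,0,0]],
])

```text
time: 16.75
ee_pos: [0.4948, -0.0238, 0.1325]
eef_rot: [-0.705, -0.058, 0.06, 0.705]
ft_force: [-1.0, 0.1, -1.1]
width: 0.0076
```

Run:
```python
from kin import *
need([.4955,-.03,.065],tip(9,0))
a,b=cams()
crop(a,'s9.png',180,100,260,200,3); crop(b,'t9.png',120,120,380,200,2)
```

```text
t 16.75 pos [494.8 -23.8 132.5] q [ 0.682  0.204 -0.791  1.874  0.16   1.131  0.   ] F [-1.   0.1 -1.1] w 0.0076
tool axes x,y,z: [[0.986, 0.167, -0.003], [-0.003, -0.0, -1.0], [-0.167, 0.986, 0.0]]
shift mm [-0.2 67.5 -6.3] turn [-0.03  0.61 -0.16]
```

View pics/s9.png

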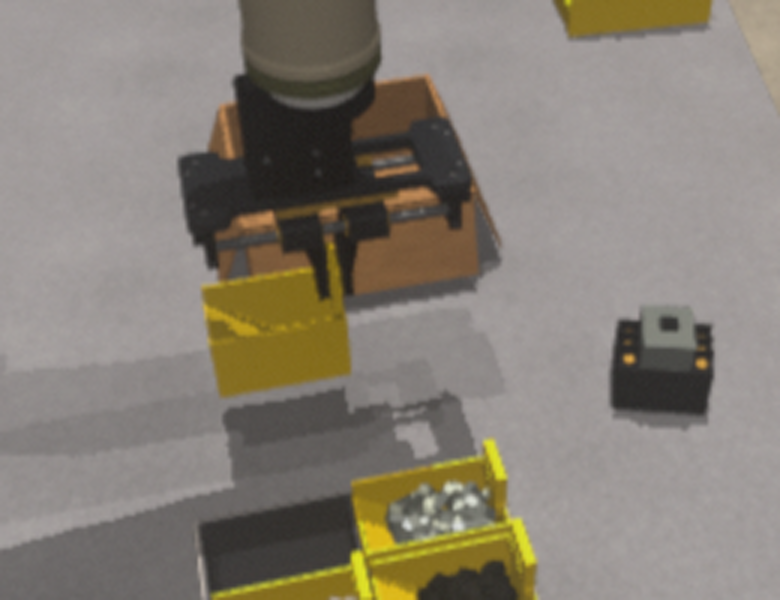

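View pics/t9.png

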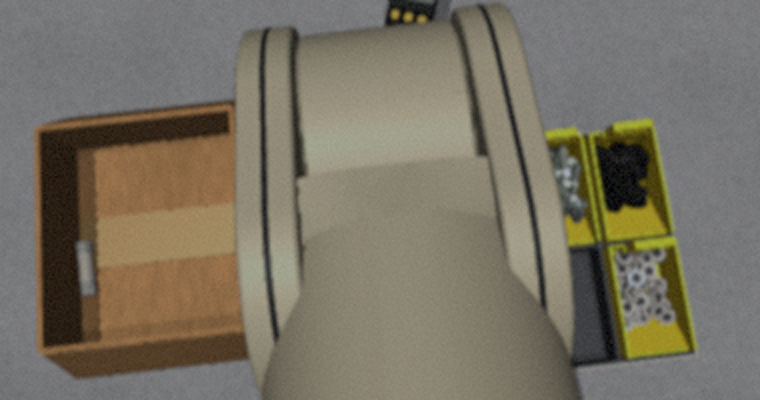

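The bin is level and empty, sitting about 68 mm above a clear spot (side crop (280,335)). The contactor and other bins haven't moved. Lowering.

Request:
arm_command([
  [[0,0.006,-0.002,0,0.6,0],[0,0.01,-0.002,0,0,0],[0,0.01,-0.002,0,0,0],[0,0.01,0,0,0,0],[0,0.008,0,0,0,0],[0,0.006,0,0,0,0],[0,0.005,0,0,0,0],[0,0.004,0,0,0,0],[0,0.003,0,0,0,0],[0,0.002,0,0,0,0],[0,0.001,0,0,0,0],[0,0,0,0,0,0]],
])

```text
time: 17.85
ee_pos: [0.4973, -0.0313, 0.0693]
eef_rot: [0.706, 0.055, -0.055, -0.704]
ft_force: [-0.5, -0.6, -1.1]
width: 0.0081
```

Run:
```python
from kin import *
need([.4955,-.03,.0646],tip(9,0))
a,b=cams()
crop(a,'s10.png',220,170,120,100,6)
```

```text
t 17.85 pos [497.3 -31.3  69.3] q [ 0.652  0.295 -0.761  1.931  0.241  1.008 -0.062] F [-0.5 -0.6 -1.1] w 0.0081
tool axes x,y,z: [[0.988, 0.155, 0.0], [0.0, -0.002, -1.0], [-0.155, 0.988, -0.002]]
shift mm [-1.6  4.7  1.6] turn [ 0.11 -0.1   0.01]
```

View pics/s10.png

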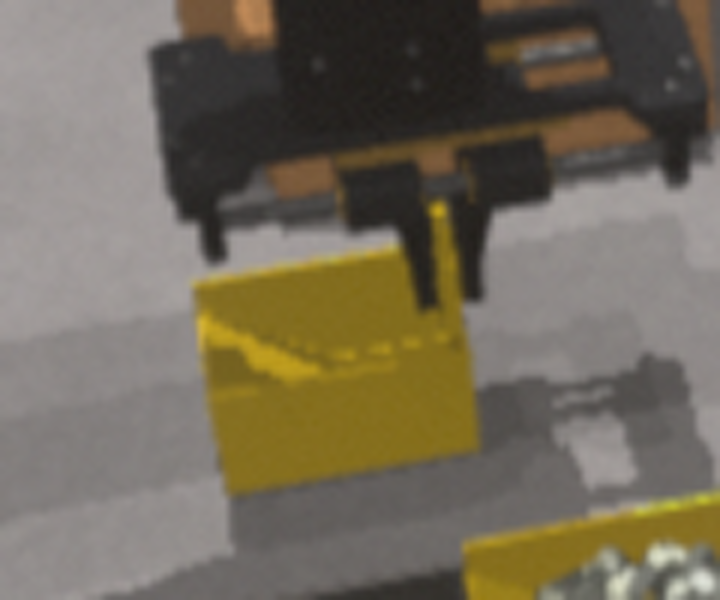

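Still about 5 mm above the bench, with no contact force. Lowering in 1 mm steps.

Request:
arm_command([
  [[0,0.001,0,0,0,0],[0,0.001,0,0,0,0],[0,0.001,0,0,0,0],[0,0.001,0,0,0,0],[0,0,0,0,0,0],[0,0,0,0,0,0]],
])

```text
time: 18.45
ee_pos: [0.4972, -0.0314, 0.0653]
eef_rot: [0.706, 0.055, -0.055, -0.704]
ft_force: [-0.2, 0.3, -1.0]
width: 0.0075
```

Request:
arm_command([
  [[0,0.001,0,0,0,0],[0,0,0,0,0,0],[0,0.0005,0,0,0,0],[0,0,0,0,0,0]],
])

```text
time: 18.78
ee_pos: [0.4977, -0.0315, 0.0645]
eef_rot: [0.706, 0.055, -0.054, -0.704]
ft_force: [-2.4, -0.6, 8.5]
width: 0.0079
```

Contact at 8.5 N, so the bin is on the bench. Releasing and retreating straight up.

Request:
arm_command([
  [[0,0,0,0,0,0],[0,0,0,0,0,0],[0,0,0,0,0,0],[0,0,0,0,0,0],[0,0,0,0,0,0],[0,0,0,0,0,0]],
], hand=0.5)

```text
time: 19.28
ee_pos: [0.4972, -0.0314, 0.0637]
eef_rot: [0.706, 0.055, -0.055, -0.704]
ft_force: [0.1, 0.3, -0.5]
width: 0.0388
```

Request:
arm_command([
  [[0,-0.005,0,0,0,0],[0,-0.01,0,0,0,0],[0,-0.015,0,0,0,0],[0,-0.02,0,0,0,0],[0,-0.025,0,0,0,0],[0,-0.025,0,0,0,0],[0,-0.03,0,0,0,0],[0,-0.03,0,0,0,0],[0,-0.02,0,0,0,0],[0,-0.01,0,0,0,0]],
])

```text
time: 20.12
ee_pos: [0.4982, -0.0307, 0.2576]
eef_rot: [0.706, 0.057, -0.053, -0.704]
ft_force: [0.3, 0.1, 0.3]
width: 0.0434
```

Request:
arm_command([
  [[0,0,-0.015,0,0,0],[0,0,-0.03,0,0,0],[0,0,-0.035,0,0,0],[0,0,-0.035,0,0,0],[0,0,-0.035,0,0,0],[0,0,-0.035,0,0,0],[0,0,-0.035,0,0,0],[0,0,-0.035,0,0,0],[0,0,-0.035,0,0,0],[0,0,-0.035,0,0,0],[0,0,-0.03,0,0,0],[0,0,-0.02,0,0,0]],
])

```text
time: 21.12
ee_pos: [0.5542, -0.405, 0.2533]
eef_rot: [0.706, 0.053, -0.054, -0.704]
ft_force: [-0.2, 0.3, 0.3]
width: 0.0438
```

Run:
```python
from kin import *
need([.4955,-.03,.0646],tip(9,0))
a,b=cams()
cv2.imwrite('pics/s11.png',a['pixels']); crop(b,'t11.png',100,60,400,260,2)
crop(b,'t11c.png',125,160,150,150,4)
```

```text
t 21.12 pos [ 554.2 -405.   253.3] q [ 0.926  0.516 -0.558  1.201  0.267  1.495  0.56 ] F [-0.2  0.3  0.3] w 0.0438
tool axes x,y,z: [[0.988, 0.152, -0.001], [-0.001, -0.002, -1.0], [-0.152, 0.988, -0.001]]
shift mm [ -0.7 188.2 379.9] turn [ 0.08 -0.26 -0.08]
```

View pics/s11.png

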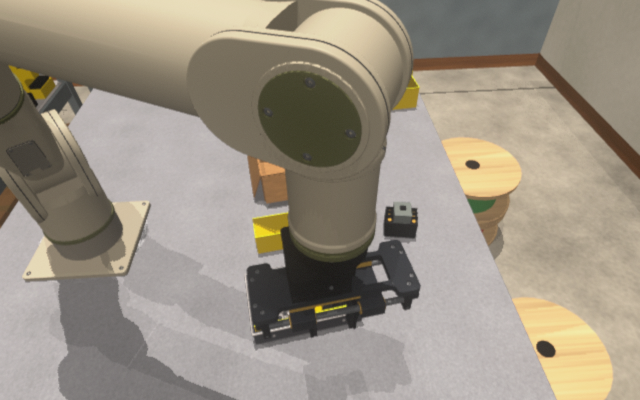

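View pics/t11.png

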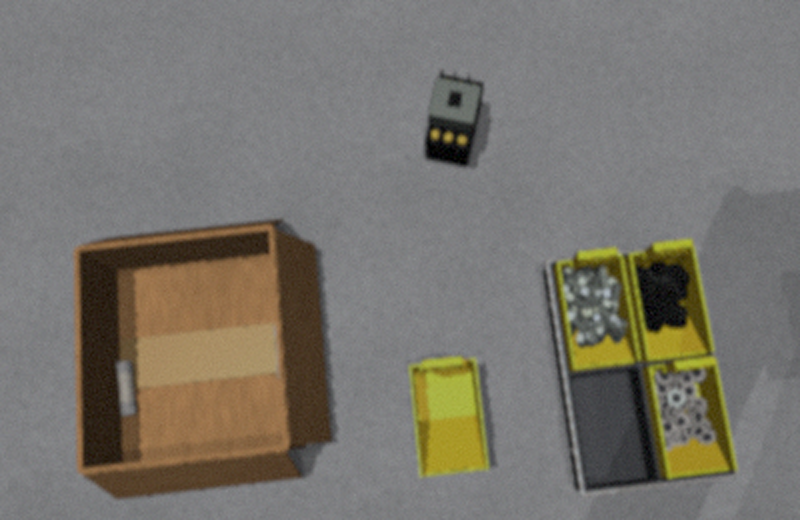

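View pics/t11c.png

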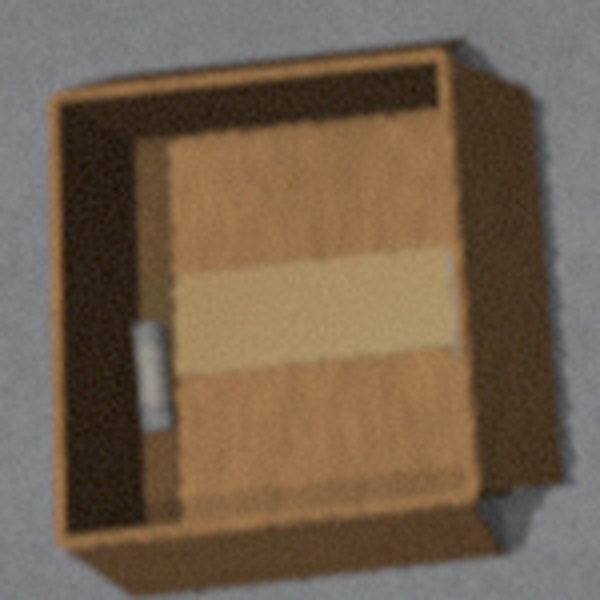

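The bin stands upright and empty between the carton and organiser (top crop (450,415)). One fuse shows at the +y wall, and a grey sliver shows along the -y wall at carton crop (455,255-355). I still have to account for the third, so I'll clear the arm from the views and difference against the starting picture.

Request:
arm_command([
  [[-0.02,0,-0.01,0,0,0],[-0.03,0,-0.01,0,0,0],[-0.035,0,-0.01,0,0,0],[-0.035,0,-0.01,0,0,0],[-0.035,0,-0.01,0,0,0],[-0.035,0,-0.01,0,0,0],[-0.035,0,-0.01,0,0,0],[-0.035,0,-0.01,0,0,0],[-0.03,0,-0.01,0,0,0],[-0.02,0,-0.01,0,0,0],[-0.01,0,0,0,0,0],[0,0,0,0,0,0]],
])

```text
time: 22.22
ee_pos: [0.2522, -0.5502, 0.2544]
eef_rot: [0.706, 0.053, -0.054, -0.705]
ft_force: [0.2, 0.5, -0.9]
width: 0.0435
```

Run:
```python
from kin import *
need([.4955,-.03,.0646],tip(9,0))
def avg(n):
    cs=[vision.camera(n) for _ in range(4)]; c=dict(cs[0]); c['pixels']=np.mean([x['pixels'].astype(float) for x in cs],0).astype(np.uint8); return c
a,b=avg('side'),avg('top')
cv2.imwrite('pics/s12.png',a['pixels']); cv2.imwrite('pics/t12.png',b['pixels'])
crop(b,'t12c.png',215,170,50,120,5); crop(a,'s12c.png',235,115,120,100,6)
s0=cv2.imread('pics/side0.png');t0=cv2.imread('pics/top0.png')
for n,x,y in(('ds',a,s0),('dt',b,t0)):
    cv2.imwrite(f'pics/{n}.png',np.clip(cv2.absdiff(cv2.GaussianBlur(x['pixels'],(3,3),0),cv2.GaussianBlur(y,(3,3),0)).astype(int)*4,0,255).astype(np.uint8))
```

```text
t 22.22 pos [ 252.2 -550.2  254.4] q [ 1.434  0.309 -0.465  1.45   0.14   1.414  1.118] F [ 0.2  0.5 -0.9] w 0.0435
tool axes x,y,z: [[0.988, 0.151, -0.001], [-0.001, -0.001, -1.0], [-0.151, 0.988, -0.001]]
shift mm [319.4 189.  477.6] turn [ 0.08 -0.29 -0.04]
```

View pics/dt.png

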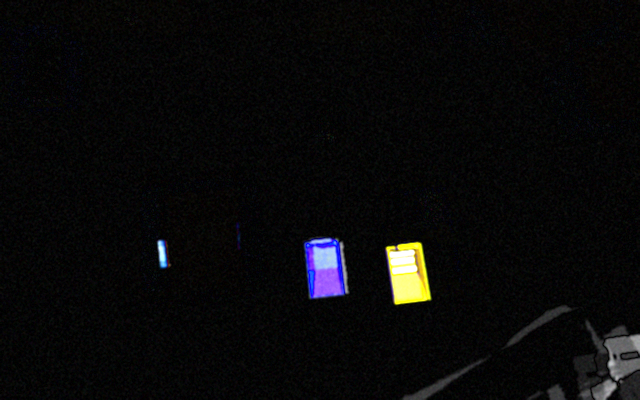

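View pics/ds.png

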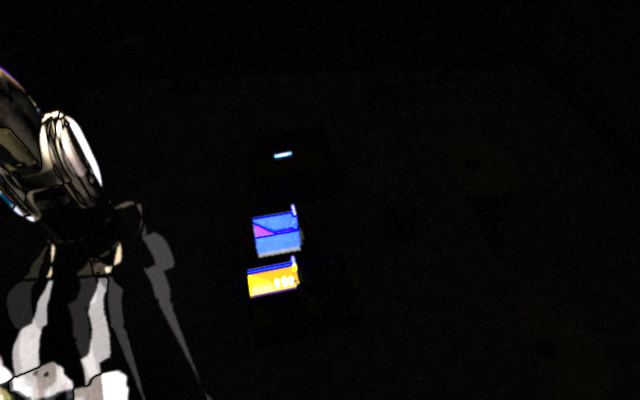

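View pics/t12c.png

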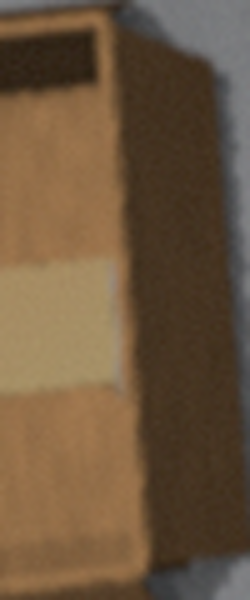

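View pics/s12.png

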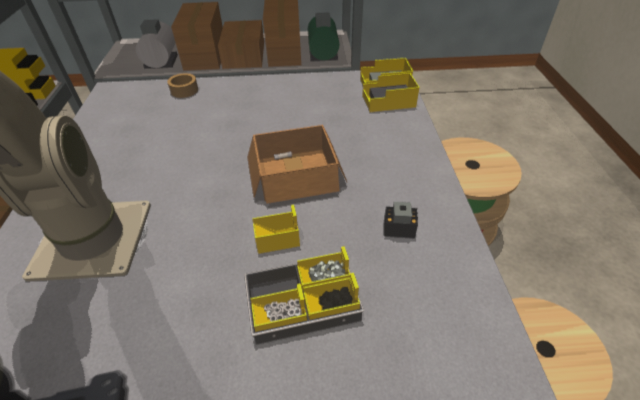

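The difference pictures show changes at only four places: the emptied cell, the placed bin, one fuse at the +y wall and the sliver at the -y wall, with nothing new on the bench. I'll check the sliver along the -y rim numerically, and also check the placed bin's pose and that the neighbours haven't moved.

Run:
```python
from kin import *
b=cv2.imread('pics/t12.png').astype(float);t0=cv2.imread('pics/top0.png').astype(float)
class _:pass
d=(b-t0)
for v in range(172,286,4):
    print(v,np.round(d[v:v+4,228:248,0].mean(0)).astype(int))
cs,ct=cams()
# sliver position on z=.018
for uv in ((238,224),(239,248)): print('sliver',onz(ct,uv,.014).round(4))
# placed bin: yellow mask
hsv=cv2.cvtColor(ct['pixels'],cv2.COLOR_BGR2HSV); m=cv2.inRange(hsv,(20,120,70),(35,255,255)); m[:,:290]=0;m[:,360:]=0;m[:220]=0
cn=max(cv2.findContours(m,cv2.RETR_EXTERNAL,cv2.CHAIN_APPROX_NONE)[0],key=cv2.contourArea); print(cv2.minAreaRect(cn), onz(ct,cv2.minAreaRect(cn)[0],.058))
crop(cs,'s13c.png',235,190,120,100,6); crop(cs,'s13d.png',235,115,120,80,6)
```

```text
172 [ 2  3  0 -3  0  3 -2  1  1  0  0  0  2  1  3 -1  2 -2  0  2]
176 [-1  4  2  1 -4  2 -1  2 -2 -2 -1 -1  5 -3  4  2  1  4 -2  2]
180 [ 6 -3 -1  2 -4  0 -1  1  1  1  0 -6  1 -2  8 -6  2 -1 -2  2]
184 [ 0 -4  0 -1  4 -2  2 -2  0  0  2  0  0  0  3 -3  5 -2  0  5]
188 [ 1  2 -2  2  2  1 -1  0  1  2  2  1  0 -1 -2 -1 -2  0  6  4]
192 [ 0  1  2  2  3  3  0  0  0  2  2  2  0 -1  1  2  3 -3 -1 -2]
196 [-1  4  2  0 -1  3 -2  2  0  0 -1 -1 -2  2  2  0  2  0 -2  5]
200 [-2  1  2  0 -2  1  0  0  1  1 -3  3  0  0  4  4  0  3 -1  2]
204 [ 0  1  1 -1  2  2  0  3  0  1 -1  0  0  2 -6  0  0 -5 -2 -2]
208 [-1 -3  1  0  0 -1  5 -2  2  0  3  1 -2 -2  2 -1  2 -1  0  0]
212 [ 3  0 -1  0 -2  2  1 -1  2  2 -1  0  2  0  0  0  0 -2  2  4]
216 [ 1  2 -2  3  4  0  0  2  2  1 -2 -1  3  0  0  0  1 -2  6 -4]
220 [ 1  2  0  0 -1  0  1  1  1  6  5  2  1  1 -3 -3  4 -3 -3 -1]
224 [-1  0 -2  0  0  0  1  2 10 20 17  4  0  2  1  3  3 -2  2  0]
228 [ 2  2 -2  3  0  0  0  0  6  6  8  3  0  0 -2 -1  3  2  0  2]
232 [ 0  0  2  1  1  2  1  3 -2  4 15 10  6  0  2 -3  2  0  0 -2]
236 [-1  2 -2  3  0  0  0 -1  2  7 20 16  0 
[... 314 characters left out ...]
  0  3  2 -2  0  1  0  0  2 -2 -1  0]
260 [-3  1  2  0  3  0 -2  2  2  0  0  1  0  3 -2 -1  0  2  5  1]
264 [ 0  1  0 -3  0  4  2 -2  2  3  1  1  0  5 -2  0  1  0  0 -4]
268 [ 0  0 -3  2  0  0  1 -3  0  2  2 -3  0 -1  1 -1  1  0  1  4]
272 [ 2  1  0  0  2  0  2  0  0  1  0  1 -1  4  2 -2  2 -1  4  5]
276 [-1  2  0  1  0  1 -1  2  0 -2  0 -1  2  0  3 -2  2  0 -5  2]
280 [ 2  1  3 -3  2  0 -1  1  2  2 -1  0  1 -2  4  2 -1  2 -3  0]
284 [ 0 -2  2  3 -1  1  2  2  2  0 -2  1  1  1  0 -1  1  0  0  1]
sliver [0.5293 0.1334 0.014 ]
sliver [0.4828 0.127  0.014 ]
((323.81097412109375, 267.29876708984375), (57.313968658447266, 33.792049407958984), 83.6598129272461) [ 0.45340204 -0.03853602  0.058     ]
```

View pics/s13c.png

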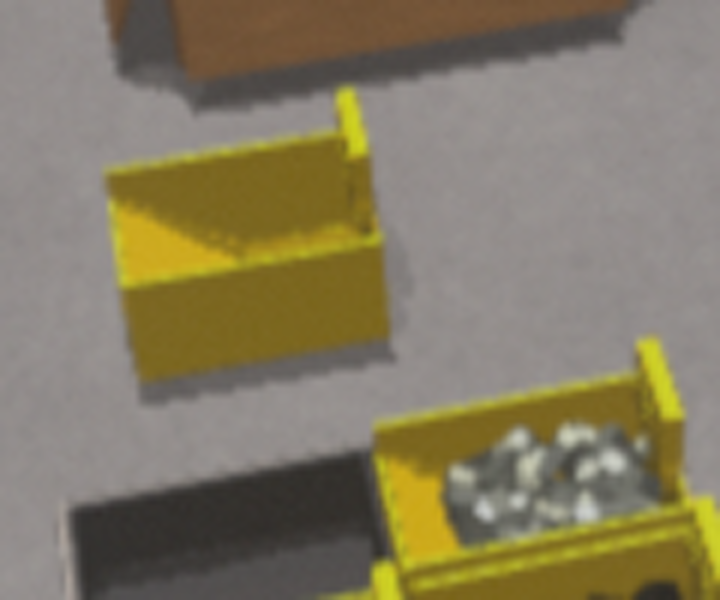

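View pics/s13d.png

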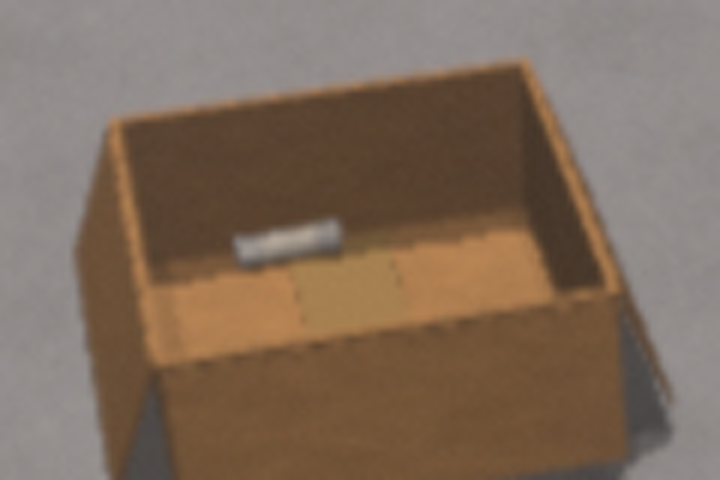

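Run:
```python
from h import *
s=readout.read_state(); print(s['time'],np.round(s['ft_force'],1),np.abs(s['joint_vel']).max())
print(r.close_job())
```

```text
22.7167 [ 0.1 -0.4  0.3] 0.006097008207410727
the job is handed in; nothing more can be done
None
```

I poured the fuses over the carton, set the empty bin down and handed the job in at 22.7 s. I never saw the third fuse directly after pouring.

**What I did**
- I gripped the fuse bin by its pull tab and lifted it straight up, level with the fuses in it, clear of the frame.
- Over the middle of the carton I tipped it to about 100° across the carton's y direction.
- I set the bin upright on the bench between the organiser and the carton, centred near (0.45, -0.04) m. I let go after about 8.5 N of contact and moved the arm clear.

**Last checks**
- **Bin:** it was empty in both views after the pour and stands upright on its base.
- **Rest of the scene:** differencing against the starting pictures showed no movement of the contactor or the other three bins, and nothing lying on the visible bench.
- **Fuses:** one is plainly visible at the carton's +y wall. A second shows as a thin strip, about one fuse long, over the -y rim.
- **Third fuse:** the near wall hides the foot of the carton's -y side, and the strip behind the +y wall is also out of view. I infer it is in the carton because the bin emptied over the carton's middle, the measured load fell from about 2 N to about 1 N, and no fuse appears anywhere else.

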